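# Clamp a pellet die in a cam-lock vice

## Task

Clamp the pellet die in the small cam-lock vice, pushing with the fingertips only and gripping nothing: push the lever knob round to its far stop so that the cam stands at its low point and frees the slide, push the slide forward by its thumb plate until the die sits fully home between the two vees, then push the lever all the way back to the stop it started near to lock the slide. Move the die with the jaw only, never with the fingers, and leave the things around the vice where they stand.

Things in the scene. Friction and masses are not known exactly. Their poses are not given: they have to be found in the camera images.
- vice: fixed vice, grey base plate 250x128 mm, 12 mm thick. Origin on the worktop under the slide's centre line; +x is the way the jaw closes (forward, roughly away from the robot), +y the side of the cam lever. Base spans x -112..138, y -48..80 mm; fixed vee anvil at its +x end, top 34 mm above the worktop, vee opening to -x. Bed 12 mm high.
- cam (a joint): lever angle (rad) about cam_axis, growing clockwise from above. 0 = near stop: the cam's high side sits in a scallop of the slide's flank and locks it both ways. 1.85 = far stop: low point; the slide is free from about 1.65 up. Stays where left; dry friction 0.1 N m (1.3 N at the knob). Closed with the slide short of home, the cam's edge drags the slide along, so push it home first.
- cam_axis (a point): top centre of the cam, the lever's axis: 28 mm above the worktop, at (-20, 52) mm in the vice frame. Dark cam plate of radius 30 mm at 19.5..28 mm height; hub screw up to 46 mm. The lever bar is 19 mm wide at the hub, 15 mm at the knob, and lies at 28..36 mm height.
- lever_knob (a point): middle of the upright black knob on the lever end: round, 17 mm diameter, from 36 to 82 mm above the worktop, this point at 58 mm; 80 mm from cam_axis. In the vice frame it lies from cam_axis at 136 degrees (from +x towards +y) at the near stop, at 30 degrees at the far stop, swinging through the +y side. Push its side, square to the lever, following the arc.
- jaw_slide (a joint): travel of the follower slide along the vice's +x (m): 0 = parked open at the start, about 0.050 = moving vee holds the die against the fixed vee (at most 0.055). Dry friction 3 N; stays where left.
- thumb_plate (a point): centre of the pushing face of the upright ribbed aluminium plate at the slide's -x end; the face looks to the vice's -x. Plate 62 mm wide, 10 mm thick, top 83 mm above the worktop, lower edge at 20 mm; this point at 58 mm. At the start it is 125 mm behind the vice's origin; moves with the slide.
- pellet_die: loose round steel pellet die on the bed between the vees, 40 mm diameter at its flange (lower 11 mm), 32 mm barrel above, 30 mm tall, 0.12 kg. Origin: centre of its underside.
- vee_seat (a point): on the bed (12 mm high): where the die's origin is when the die sits fully home in the fixed vee; 88 mm ahead of the vice's origin on its x axis.
- die_plunger: bystander: loose steel plunger standing on its head, 22 mm diameter, 54 mm tall, off the vice's far corner on the lever side. Origin under its centre.
- crucible: bystander: loose nickel crucible, 27 mm wide, 14 mm tall, on the vice's -y side. Origin under its centre.
- weigh_boat: bystander: loose white weighing boat, 62x62x14 mm, on the vice's -y side. Origin under its centre.
- forceps: bystander: loose steel forceps, 151 mm long, 9 mm high, lying on the vice's -y side. Origin under its centre, length along y.
- sample_bottle: bystander: loose white capped bottle, 42 mm diameter, 78 mm tall, on the vice's -y side. Origin under its centre.
There are look-alikes about, which are no part of the job. There is more than one size of the pellet_die; the one meant has the size given above.

How it is judged:
By the outcome, as a careful person would: the job done as asked, in the order asked, and still so for the second after the job is handed in, with the robot touching nothing.
It also fails if it takes over 72 s, if anything falls off the work surface, if the arm or the gripper's body presses on something with over 40 N, if the wrist force passes 120 N, or if a joint passes its speed limit or range.

## Robot

A 6-joint arm with a two-finger parallel gripper is mounted at the origin on a cart in front of the work surface, level with it; the furniture and walls round the work are solid. World frame = base frame: x ahead of the robot, y to its left, z up, the work surface at z = 0. Lengths are in mm, angles in rad, forces in N, time in s.
With the tool pointing down it reaches from about 250 to 725 mm from the base axis. Payload 4 kg.
Tool frame: the origin (TCP) lies midway between the tips of the shut fingers; the grasp point (between the pads) lies 19 mm behind it; z points along the fingers, y is the line along which they close (so a half turn about z gives the same grasp; the last joint's range is limited). The gripper opens to 85 mm and grips with 20 to 120 N. Pads are 22 mm wide; open, the fingers measure 114 mm over their backs; the gripper's body (76 mm by 85 mm) begins 54 mm behind the grasp point. The pads swing forward as they close: fully open they stand 13 mm farther back than shut.
Start: joints at [0, 0.241, 0.005, 1.335, 0, 1.571], TCP at [499.999, -0, 201.906] pointing down, gripper open.
Joint ranges: [-2.72, 2.72], [-1.05, 1.87], [-1.09, 1.28], [-1.99, 2.15], [-1.42, 1.44], [-3.14, 3.14]. Speed limits (rad/s): [2.79, 2.79, 3.14, 3.14, 3.14, 3.14].

## Interface

Orientations are given as a rotation vector (axis times angle).
In Python, from rig import env gives the robot as it stands.
- The arm moves only by the tool move_arm, never from a script. Its argument "deltas" is a list of rows, each an object of numbers: "x", "y", "z": the shift along the tool's x, y, z normalised to -1 to 1, where 1 is 40 mm; "wx", "wy", "wz": the turn, a rotation vector about the tool's x, y, z normalised to -1 to 1, where 1 is 0.15 rad; "claw": the closure, from 0 (fully open) to 1 (shut). A call has 1 to 20 rows; each row shifts and turns the commanded pose from where the row before left it, along the tool's axes as they then stand; what a row does not reach is not made up. A row lasts 1/8 s, in which the tool goes at most 62.5 mm and 10.7 degrees, less where a joint would pass 70% of its speed; a pose out of reach is approached as far as the arm can. A call with a number of a shift or a turn outside -1 to 1 is refused whole. A call with a gripper value outside its range is refused whole. The fingers move at their own pace and stop on an object; "grip_force" is the grip in N (left out, the last holds). Time passes only in rows, so rows that do not move let the fingers close. It gives the time, the measured TCP pose, the force, the opening and the grip force at its end, in the units of the state.
- env.get_obs(): the state, without advancing time (a new reading comes with each control period).
- env.snapshot(name): name is "scene" or "side" or "wrist"; returns a dict with "image" (480x640x3 uint8, blue, green, red), "z_map" (480x640 float32, mm along the optical axis (not along the pixel's ray), 0 where there is no reading), "camera_matrix" (3x3 intrinsics, pixels), "R" (3x3) and "t" (3): a world point X has camera coordinates R X + t. Camera axes: x right, y down, z forward; pixel columns grow to the right and rows downward; lengths in mm; the calibration is good to about 2 mm. A picture is of the moment at which its call begins.
- env.close_job(): hands the job in; it is judged then, once.
The state is a dict: "clock": time; "qpos": joint angles; "qvel": joint speeds; "tau": joint torques, N m; "ee_pos": TCP position; "orientation": TCP orientation; "wrist_force": force on the tool from outside, world axes, zero at the start; "wrist_torque": the same for the moment, N m; "opening": finger opening in mm; "gripper_force": force on a finger pad.
Only numpy, scipy, OpenCV 4.12 (cv2) and the standard library are available. Lean on these libraries where they do the work, as an engineer would, in place of code of your own. Each camera call takes 0.05 s, during which the arm holds its last target. There are 200 camera calls.

## Working session

There is one attempt and no reset: what is moved stays moved. The work goes in short steps, Python scripts to look and compute and a tool call to move; the robot and the scene stay as the last step left them, time stands still between calls to the robot, and variables do not carry over. Pictures are saved under pics/ and viewed, at most 10 in all, crops included, and the job is handed in when it is done.

Besides the shell and the picture viewer there is one more tool, called after "Request:" as a command line: name --argument value ..., lists and objects as JSON in quotes. move_arm: Moves the arm, as the interface text tells. Scaled input: -1 to 1 covers 40 mm each way for a shift and 0.15 rad each way for a turn. Its arguments: {"type":"object","properties":{"deltas":{"type":"array"},"grip_force":{"type":"number"}},"required":["deltas"]}

```bash
mkdir -p pics; cat > h.py <<'E'
import numpy as np, cv2
from rig import env
def snap(n,save=None):
    s=env.snapshot(n)
    if save: cv2.imwrite('pics/'+save,s['image'])
    return s
def cloud(s):
    K=s['camera_matrix'];z=s['z_map'].astype(float)
    v,u=np.mgrid[:480,:640]
    c=np.stack([(u-K[0,2])/K[0,0]*z,(v-K[1,2])/K[1,1]*z,z],-1)
    X=(c-s['t'])@s['R']
    X[z==0]=np.nan
    return X
def proj(s,P):
    c=s['R']@np.asarray(P,float)+s['t'];p=s['camera_matrix']@c
    return p[:2]/p[2]
E
python3 - <<'E'
from h import *
import pickle
o=env.get_obs();print(o)
for n in ['scene','side','wrist']:
    s=snap(n,n+'.png');pickle.dump(s,open(n+'.pkl','wb'))
    print(n,-s['R'].T@s['t'])
E
```

```text
{'clock': 0.0, 'qpos': array([-1.65445611e-05,  2.41418041e-01,  3.73868614e-03,  1.33520352e+00,
        4.27387980e-06,  1.57082389e+00]), 'qvel': array([-1.11130417e-03,  4.02475878e-04,  3.08404278e-03,  6.18668728e-05,
       -3.98652624e-04, -1.30476253e-04]), 'tau': array([ 5.50268451e-04, -3.72315860e+01,  2.52406776e+01,  1.67737965e-02,
        2.29149265e-05,  1.14679995e-05]), 'ee_pos': array([ 4.99311811e+02, -6.83812018e-03,  2.01016014e+02]), 'orientation': array([-2.22044444, -2.22034649,  0.00231174]), 'wrist_force': array([-0.68819046,  0.33618714, -0.15633644]), 'wrist_torque': array([ 0.00277222, -0.02259043, -0.07190154]), 'gripper_force': 0.0, 'opening': 85.33386140208545}
scene [   8.0993734  -694.61567313  514.42475507]
side [284.94891852 442.69926099 432.1728587 ]
wrist [500.5309922   78.29215766 373.84719306]
```

View pics/scene.png

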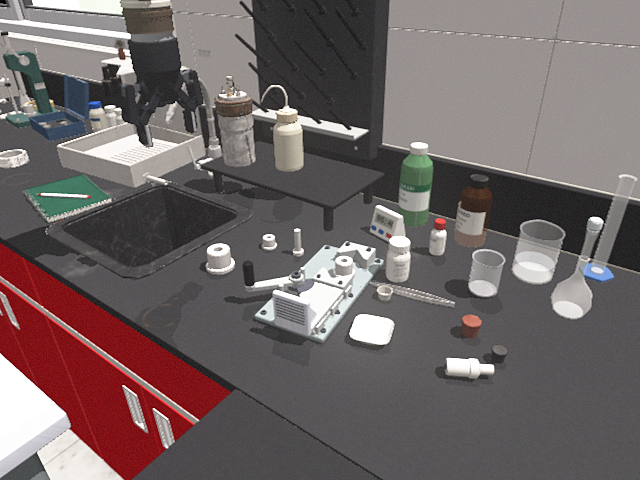

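View pics/wrist.png

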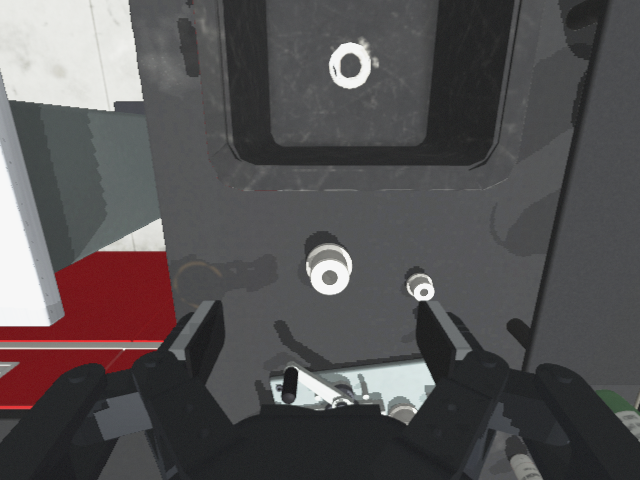

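The scene view shows the vice at about (320,290): knob (249,272), cam hub (296,278), thumb plate (293,312), die on the bed (344,265). The plunger is at (298,242), with larger and smaller look-alike dies off the vice at (219,258) and (269,242). In the wrist view the vice is only partly visible, at (350,390).

```bash
python3 - <<'E'
from h import *
import pickle
for n in ['scene','side']:
    s=pickle.load(open(n+'.pkl','rb'))
    X=cloud(s)
    if n=='scene':
        cv2.imwrite('pics/c1.png',cv2.resize(s['image'][220:345,200:400],None,fx=4,fy=4,interpolation=cv2.INTER_CUBIC))
        for nm,(u,v) in dict(knobtop=(249,265),hub=(296,273),plate=(293,312),die=(344,262),plunger=(297,232),big=(219,250),small=(269,238),base1=(262,318),bottle=(399,245),cruc=(384,291),boat=(371,330),vee=(370,255)).items():
            print(nm,X[v,u].round(1))
    # base plate by colour & height
    z=X[...,2]
    m=(z>8)&(z<15)&(X[...,0]>250)&(X[...,0]<800)&(X[...,1]<0)&(X[...,1]>-500)
    P=X[m]; print(n,m.sum(),np.nanpercentile(P,[1,50,99],axis=0).round())
    nn,l,st,c=cv2.connectedComponentsWithStats(m.astype(np.uint8))
    k=1+np.argmax(st[1:,4]);print(st[k])
    P=X[l==k][:,:2].astype(np.float32)
    r=cv2.minAreaRect(P);print(r,cv2.boxPoints(r).round(1))
E
```

```text
knobtop [ 462.  -202.7   78.7]
hub [ 525.7 -247.8   45.2]
plate [ 430.8 -320.1   57.2]
die [ 607.9 -290.9   40. ]
plunger [ 628.5 -166.8   51.1]
big [516.7 -65.   30.3]
small [ 614.6 -104.2   23.1]
base1 [ 431.9 -252.1   12. ]
bottle [ 659.5 -370.3   77.7]
cruc [ 618.2 -369.     3.5]
boat [ 5.211e+02 -4.023e+02  1.000e-01]
vee [ 668.3 -308.2   29.8]
scene 3095 [[ 435. -476.    8.]
 [ 593. -316.   11.]
 [ 785.  -79.   15.]]
[ 309  257   74   84 1162]
((567.7677001953125, -314.55963134765625), (249.720947265625, 54.90068817138672), 9.047050476074219) [[ 440.1 -307.1]
 [ 448.8 -361.3]
 [ 695.4 -322. ]
 [ 686.8 -267.8]]
side 3591 [[ 437. -448.    8.]
 [ 587. -237.   11.]
 [ 783.  -47.   15.]]
[ 263  248  123   49 2048]
((599.3661499023438, -222.7136688232422), (125.90731048583984, 199.978515625), 58.90469741821289) [[ 481.2 -225. ]
 [ 652.5 -328.3]
 [ 717.5 -220.4]
 [ 546.3 -117.2]]
```

View pics/c1.png

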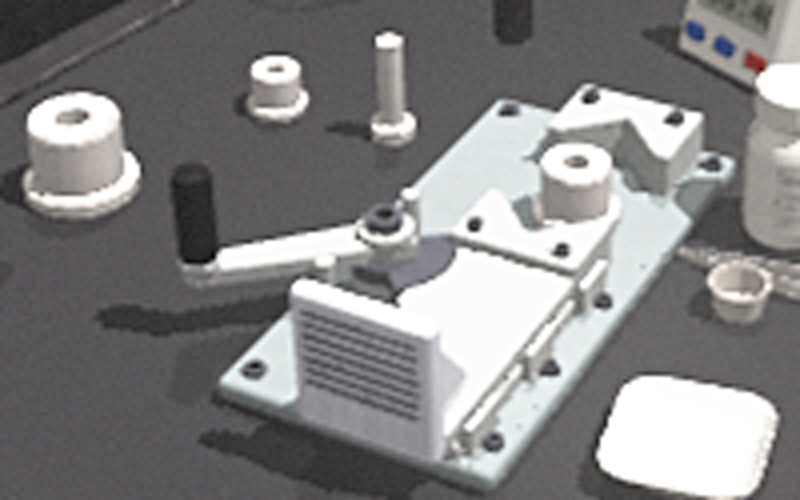

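View pics/side.png

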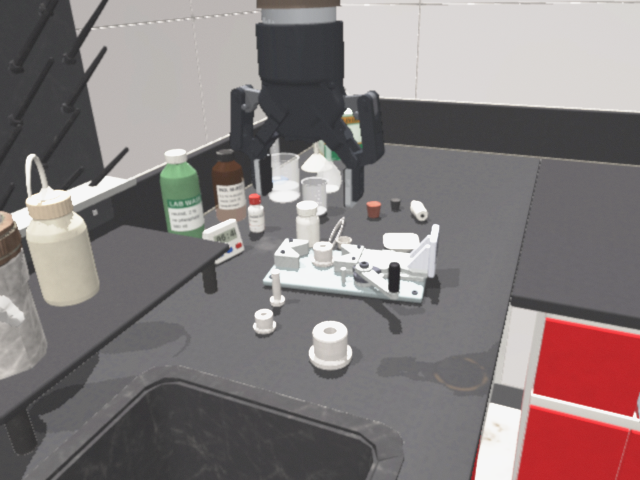

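The crop shows one die between the vees at crop (577,185), about 40 mm flange. The loose ones at (75,150, bigger) and (276,88, smaller) are look-alikes off the vice, and the one on the bed fits the description. The side view agrees: vice at (350,270), knob at (394,277), plunger at (277,287). My fit gives vice yaw 9°, origin (552,-296), cam axis (524.5,-248) and knob (459,-202). The hub and plate depth points agree within about 3 mm.

Next I shut the fingers, go behind the knob at height and start turning.

Request:
move_arm --deltas '[{"x":-0.71,"y":-0.18,"claw":1},{"x":-0.71,"y":-0.18,"claw":1},{"x":-0.71,"y":-0.18,"claw":1},{"x":-0.71,"y":-0.18,"claw":1},{"x":-0.71,"y":-0.18,"claw":1},{"x":-0.71,"y":-0.18,"claw":1},{"x":-0.71,"y":-0.18,"claw":1},{"x":-0.71,"y":-0.18,"claw":1},{"wz":-1,"claw":1},{"wz":-1,"claw":1},{"wz":-1,"claw":1},{"wz":-1,"claw":1},{"wz":-1,"claw":1},{"wz":-1,"claw":1},{"wz":-1,"claw":1},{"wz":-1,"claw":1},{"wz":-1,"claw":1},{"wz":-1,"claw":1},{"wz":-1,"claw":1},{"wz":-1,"claw":1}]'

```text
validation failed for argument at $.de...
```

Request:
move_arm --deltas '[{"wz":-1,"claw":1},{"wz":-1,"claw":1},{"wz":-1,"claw":1},{"wz":-1,"claw":1},{"wz":-0.87,"claw":1},{"claw":1}]'

```text
validation failed for argument at $.de...
```

```bash
cat >> h.py <<'E'
from scipy.spatial.transform import Rotation as Ro
C=np.array([524.5,-248.]);Y=np.radians(9.05)
O=np.array([552.,-296.4])
def rr(a): return np.array([np.cos(a),np.sin(a)])
def v2w(x,y): return O+x*rr(Y)+y*rr(Y+np.pi/2)
def tool():
    o=env.get_obs();M=Ro.from_rotvec(o['orientation']).as_matrix()
    return o,M
def rel(P):  # mm in tool axes to world point P
    o,M=tool();return (M.T@(np.asarray(P)-o['ee_pos'])).round(1)
def stat():
    o,M=tool()
    print('t',round(o['clock'],2),'p',o['ee_pos'].round(1),'yawx',np.degrees(np.arctan2(M[1,0],M[0,0])).round(1)%360,'tilt',M[:,2].round(3),'F',o['wrist_force'].round(1),'q',o['qpos'].round(2),'open',round(o['opening'],1))
def knob(n,dark=70):
    s=snap(n);X=cloud(s);im=s['image'].max(2)
    m=(X[...,2]>45)&(X[...,2]<79)&(im<dark)&(np.hypot(X[...,0]-C[0],X[...,1]-C[1])<105)&(np.hypot(X[...,0]-C[0],X[...,1]-C[1])>60)
    return s,X,m
E
python3 - <<'E'
from h import *
stat()
for n in ['scene','side']:
    s,X,m=knob(n);P=X[m]
    if len(P): print(n,len(P),np.median(P,0).round(1),P.min(0).round(1),P.max(0).round(1),-(s['R'].T@s['t']).round())
s=snap('wrist','w2.png')
k=v2w(-20,52)+80*rr(Y+np.radians(136))
pre=k+30*rr(Y+np.radians(226))
print('knob',k,'pre',pre,rel([*pre,50]))
E
```

```text
t 0.15 p [499.5  -0.  201.2] yawx 90.0 tilt [-0.002 -0.    -1.   ] F [ 0.  -0.4 -0.5] q [-0.    0.24  0.    1.34 -0.    1.57] open 85.4
scene 177 [ 458.4 -201.8   62.3] [ 453.2 -206.    45. ] [ 471.  -191.6   78.9] [   8. -695.  514.]
side 217 [ 461.4 -188.7   62.4] [ 455.5 -195.4   45. ] [ 468.5 -185.4   78.9] [285. 443. 432.]
knob [ 458.49738028 -202.36434129] pre [ 441.31153909 -226.95390946] [-227.   -58.3  151.6]
```

View pics/w2.png

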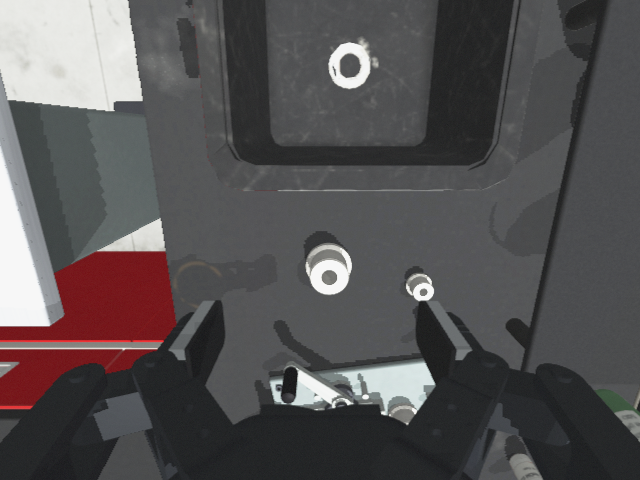

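The wrist picture is unchanged because the moves were refused, so rows probably need every field. The two views put the knob axis at (463.7,-196.3), so the lever starts about 0.1 rad off its near stop.

Request:
move_arm --deltas '[{"x":-0.71,"y":-0.18,"z":0,"wx":0,"wy":0,"wz":0,"claw":1},{"x":-0.71,"y":-0.18,"z":0,"wx":0,"wy":0,"wz":0,"claw":1},{"x":-0.71,"y":-0.18,"z":0,"wx":0,"wy":0,"wz":0,"claw":1},{"x":-0.71,"y":-0.18,"z":0,"wx":0,"wy":0,"wz":0,"claw":1},{"x":-0.71,"y":-0.18,"z":0,"wx":0,"wy":0,"wz":0,"claw":1},{"x":-0.71,"y":-0.18,"z":0,"wx":0,"wy":0,"wz":0,"claw":1},{"x":-0.71,"y":-0.18,"z":0,"wx":0,"wy":0,"wz":0,"claw":1},{"x":-0.71,"y":-0.18,"z":0,"wx":0,"wy":0,"wz":0,"claw":1}]'

```text
clock: 1.3
ee_pos: [442.1, -228.1, 201.9]
orientation: [-2.221, -2.221, -0.0]
wrist_force: [-0.3, 0.0, -0.3]
opening: -0.6
gripper_force: 0.0
```

Request:
move_arm --deltas '[{"x":0,"y":0,"z":0,"wx":0,"wy":0,"wz":-1,"claw":1},{"x":0,"y":0,"z":0,"wx":0,"wy":0,"wz":-1,"claw":1},{"x":0,"y":0,"z":0,"wx":0,"wy":0,"wz":-1,"claw":1},{"x":0,"y":0,"z":0,"wx":0,"wy":0,"wz":-1,"claw":1},{"x":0,"y":0,"z":0,"wx":0,"wy":0,"wz":-1,"claw":1},{"x":0,"y":0,"z":0,"wx":0,"wy":0,"wz":-1,"claw":1},{"x":0,"y":0,"z":0,"wx":0,"wy":0,"wz":-1,"claw":1},{"x":0,"y":0,"z":0,"wx":0,"wy":0,"wz":-1,"claw":1},{"x":0,"y":0,"z":0,"wx":0,"wy":0,"wz":-1,"claw":1},{"x":0,"y":0,"z":0,"wx":0,"wy":0,"wz":-1,"claw":1},{"x":0,"y":0,"z":0,"wx":0,"wy":0,"wz":-1,"claw":1},{"x":0,"y":0,"z":0,"wx":0,"wy":0,"wz":-1,"claw":1},{"x":0,"y":0,"z":0,"wx":0,"wy":0,"wz":-1,"claw":1},{"x":0,"y":0,"z":0,"wx":0,"wy":0,"wz":-1,"claw":1},{"x":0,"y":0,"z":0,"wx":0,"wy":0,"wz":-1,"claw":1},{"x":0,"y":0,"z":0,"wx":0,"wy":0,"wz":-1,"claw":1},{"x":0,"y":0,"z":0,"wx":0,"wy":0,"wz":-0.3,"claw":1},{"x":0,"y":0,"z":0,"wx":0,"wy":0,"wz":0,"claw":1}]'

```text
clock: 3.55
ee_pos: [442.3, -227.2, 201.8]
orientation: [1.329, -2.846, -0.0]
wrist_force: [0.4, 0.0, -0.3]
opening: -0.1
gripper_force: 0.0
```

```bash
python3 - <<'E'
from h import *
stat()
s=snap('wrist','w3.png')
th=np.radians(139.6);k=C+80*rr(th)
for d in (30,19.5): print(rel([*(k+d*rr(th+np.pi/2)),50]))
X=cloud(s)
# lever pose, hub from wrist view
im=s['image']
z=X[...,2]
for lo,hi,nm in ((44,50,'hub'),(80,86,'knobtop/plate'),(30,37,'bar/vee')):
    m=((z>lo)&(z<hi)&(np.abs(X[...,0]-552)<160)&(np.abs(X[...,1]+296)<130)).astype(np.uint8)
    n,l,st,c=cv2.connectedComponentsWithStats(m)
    for i in range(1,n):
        if st[i,4]>60: P=X[l==i];print(nm,st[i],np.median(P,0).round(1),cv2.minAreaRect(P[:,:2].astype(np.float32)))
E
```

```text
t 3.55 p [ 442.3 -227.2  201.8] yawx 230.1 tilt [-0.  0. -1.] F [ 0.4  0.  -0.3] q [-0.47  0.24 -0.    1.33 -0.   -1.35] open -0.1
[ -7.4   3.8 151.8]
[-17.9   3.8 151.8]
hub [ 54 237  37  36 195] [ 657.8 -358.    47.5] ((663.7130737304688, -360.19854736328125), (41.73240280151367, 20.20679473876953), 79.3694839477539)
hub [239 243  15  15 171] [ 526.8 -246.6   46.6] ((526.8444213867188, -246.64134216308594), (15.23913288116455, 14.852351188659668), 3.642280101776123)
knobtop/plate [230 114  61  56 885] [ 435.7 -313.7   83.7] ((436.0204162597656, -312.86138916015625), (10.183157920837402, 61.42955017089844), 8.574368476867676)
knobtop/plate [314 253  18  16 203] [ 464.5 -196.8   82.4] ((464.7292785644531, -196.54006958007812), (14.69201374053955, 14.788992881774902), 87.53492736816406)
bar/vee [ 157  208   67   60 1425] [ 563.8 -296.3   34.5] ((568.1900024414062, -293.20196533203125), (40.158809661865234, 60.04664993286133), 8.722616195678711)
bar/vee [251 231  67  25 664] [ 496.  -224.1   36.2] ((494.60919189453125, -225.21180725097656), (25.299880981445312, 71.52058410644531), 53.22358322143555)
bar/vee [ 67 233  32  35 182] [ 657.7 -357.6   33.7] ((662.9235229492188, -359.32525634765625), (41.49460983276367, 18.327743530273438), 76.20993041992188)
bar/vee [159 253  24  23 104] [ 599.  -288.1   34. ] ((602.4300537109375, -287.0732727050781), (30.309720993041992, 11.519575119018555), 89.7305908203125)
bar/vee [ 108  271   67   57 1384] [ 668.1 -279.    34.5] ((666.5491333007812, -278.5390625), (42.672996520996094, 62.08374786376953), 8.470253944396973)
```

View pics/w3.png

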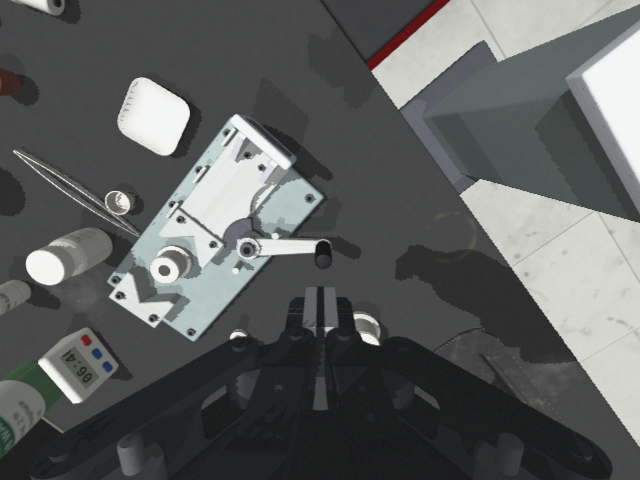

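The wrist view shows the whole vice: hub (247,248), knob (323,253), die (172,265), plate (268,140). The shut fingertips are at about (320,300), and the wide linkage lies along tool y, so I push with the ±x faces. Refined values are cam axis (526,-247), knob (464.5,-196.4) and lever angle about 140.5°. Going down behind the knob.

Request:
move_arm --deltas '[{"x":-0.2,"y":0.06,"z":0,"wx":0,"wy":0,"wz":0,"claw":1},{"x":0,"y":0,"z":0.75,"wx":0,"wy":0,"wz":0,"claw":1},{"x":0,"y":0,"z":0.75,"wx":0,"wy":0,"wz":0,"claw":1},{"x":0,"y":0,"z":0.75,"wx":0,"wy":0,"wz":0,"claw":1},{"x":0,"y":0,"z":0.75,"wx":0,"wy":0,"wz":0,"claw":1},{"x":0,"y":0,"z":0.75,"wx":0,"wy":0,"wz":0,"claw":1},{"x":-0.13,"y":0,"z":0,"wx":0,"wy":0,"wz":0,"claw":1},{"x":-0.13,"y":0,"z":0,"wx":0,"wy":0,"wz":0,"claw":1},{"x":0,"y":0,"z":0,"wx":0,"wy":0,"wz":0,"claw":1}]'

```text
clock: 4.72
ee_pos: [454.1, -211.6, 53.5]
orientation: [-1.33, 2.844, -0.004]
wrist_force: [-0.2, -0.1, 0.3]
opening: 0.3
gripper_force: 0.0
```

Request:
move_arm --deltas '[{"x":-0.2,"y":0.04,"z":0,"wx":0,"wy":0,"wz":0.667,"claw":1},{"x":-0.2,"y":0.04,"z":0,"wx":0,"wy":0,"wz":0.667,"claw":1},{"x":-0.2,"y":0.04,"z":0,"wx":0,"wy":0,"wz":0.667,"claw":1},{"x":-0.2,"y":0.04,"z":0,"wx":0,"wy":0,"wz":0.667,"claw":1},{"x":-0.2,"y":0.04,"z":0,"wx":0,"wy":0,"wz":0.667,"claw":1},{"x":-0.2,"y":0.04,"z":0,"wx":0,"wy":0,"wz":0.667,"claw":1}]'

```text
clock: 5.48
ee_pos: [486.3, -176.3, 53.3]
orientation: [-0.424, 3.111, -0.002]
wrist_force: [-0.5, -0.6, 0.2]
opening: -0.0
gripper_force: 0.0
```

```bash
sed -i 's/^C=.*/C=np.array([526.,-247.2]);Y=np.radians(8.8)/' h.py; cat >> h.py <<'E'
def lev():
    o,M=tool();p=o['ee_pos'][:2]-C;a=np.arctan2(M[1,0],M[0,0])
    print('x,y in tool from C',round(p@rr(a),1),round(p@rr(a-np.pi/2),1),'theta',np.degrees(a-np.pi/2)%360)
E
python3 - <<'E'
from h import *
stat();lev()
for n in ['scene','side']:
    s,X,m=knob(n);P=X[m]
    if len(P): print(n,len(P),np.median(P,0).round(1))
E
```

```text
t 5.47 p [ 486.3 -176.3   53.3] yawx 195.5 tilt [ 0.002 -0.001 -1.   ] F [-0.5 -0.6  0.2] q [-0.35  0.39 -0.2   0.98 -0.   -0.62] open -0.0
x,y in tool from C 19.3 78.9 theta 105.50645878305937
scene 176 [ 458.5 -201.7   62.3]
side 218 [ 461.2 -188.6   62.4]
```

```bash
python3 - <<'E'
from h import *
stat()
s=snap('scene');a=cv2.resize(s['image'][200:345,200:400],(400,290))
s2=snap('side');b=cv2.resize(s2['image'][150:350,280:480],(400,400))
c=np.zeros((400,800,3),np.uint8);c[:290,:400]=a;c[:,400:]=b
cv2.imwrite('pics/x1.png',c)
E
```

```text
t 5.58 p [ 486.8 -176.2   53.2] yawx 195.8 tilt [ 0.003 -0.001 -1.   ] F [-0.1 -0.4  1. ] q [-0.35  0.39 -0.2   0.98  0.   -0.62] open 0.3
```

View pics/x1.png

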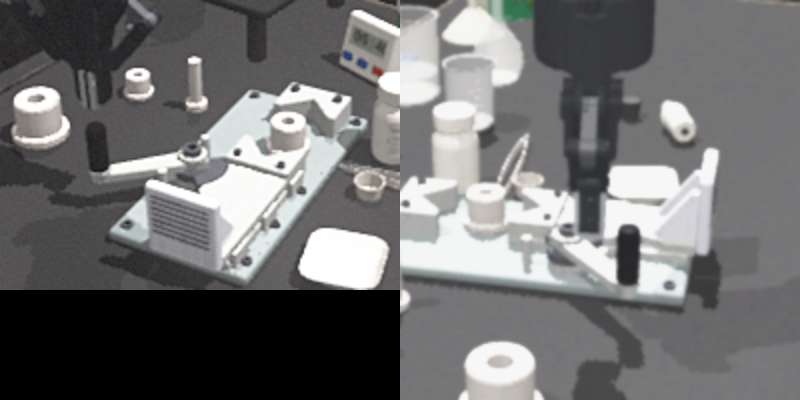

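```bash
python3 - <<'E'
from h import *
o,M=tool()
for n,px in (('scene',(245,250)),('side',(375,266))):
    s=snap(n);X=cloud(s);print(n,proj(s,o['ee_pos']),[X[px[1]-k,px[0]].round(1) for k in (0,3,6,12)], 'knob',proj(s,[464.5,-196.4,82]))
E
```

```text
scene [248.9284758  266.48754226] [array([ 476. , -181.9,   93. ]), array([ 476.5, -182.1,   98.6]), array([ 477.3, -182. ,  104. ]), array([ 477.5, -183.4,  115.8])] knob [247.0988256  261.40934539]
side [374.01122709 284.35975018] [array([ 481.1, -165.3,   88.1]), array([ 480.9, -164.4,   93.1]), array([ 483.1, -171. ,   93.9]), array([ 480.8, -163.4,  107.1])] knob [393.53219241 261.83067809]
```

```bash
python3 - <<'E'
from h import *
o,M=tool();print(o['ee_pos'])
for n in ('scene','side'):
    s=snap(n);X=cloud(s)
    m=(np.hypot(X[...,0]-486,X[...,1]+176)<30)&(X[...,2]>55)&(np.hypot(X[...,0]-464.5,X[...,1]+196.4)>13)
    P=X[m];h,e=np.histogram(P[:,2],bins=range(55,260,10));print(n,h)
    for a in range(75,135,10):
        Q=P[(P[:,2]>a)&(P[:,2]<=a+10)]
        if len(Q):print(a,len(Q),Q.min(0).round(),Q.max(0).round())
E
```

```text
[ 485.20342438 -176.46050223   52.32931137]
scene [  0   0  12  75  92  99  75 163 127 100 101 115 134 172  68   1   0   0
   0   5]
75 12 [ 473. -184.   81.] [ 486. -172.   85.]
85 75 [ 472. -190.   85.] [ 495. -164.   95.]
95 92 [ 472. -191.   95.] [ 495. -164.  105.]
105 99 [ 472. -192.  105.] [ 494. -164.  115.]
115 75 [ 469. -194.  115.] [ 492. -156.  125.]
125 163 [ 465. -205.  125.] [ 501. -153.  135.]
side [  0   0  35  92 103 114  38  12  16  38  74  83 118  91   2   0   0   0
  32   9]
75 35 [ 473. -173.   81.] [ 493. -166.   85.]
85 92 [ 473. -185.   85.] [ 493. -160.   95.]
95 103 [ 473. -179.   95.] [ 494. -159.  105.]
105 114 [ 472. -173.  105.] [ 494. -160.  115.]
115 38 [ 472. -171.  115.] [ 493. -159.  120.]
125 12 [ 465. -187.  125.] [ 475. -150.  132.]
```

Fingertips show at z≈81 in both cameras while the state says 52, so the tips sit about 29 mm above the reported TCP and passed just over the knob. The crop confirms the lever has not moved. I trust the cameras: lift, reverse the arc, back off, and come down to reported z≈21, which puts the tips at about 50.

Request:
move_arm --deltas '[{"x":0,"y":0,"z":-0.5,"wx":0,"wy":0,"wz":0,"claw":1},{"x":0.2,"y":-0.06,"z":0,"wx":0,"wy":0,"wz":-0.667,"claw":1},{"x":0.2,"y":-0.06,"z":0,"wx":0,"wy":0,"wz":-0.667,"claw":1},{"x":0.2,"y":-0.06,"z":0,"wx":0,"wy":0,"wz":-0.667,"claw":1},{"x":0.2,"y":-0.06,"z":0,"wx":0,"wy":0,"wz":-0.667,"claw":1},{"x":0.2,"y":-0.06,"z":0,"wx":0,"wy":0,"wz":-0.667,"claw":1},{"x":0.2,"y":-0.06,"z":0,"wx":0,"wy":0,"wz":-0.667,"claw":1},{"x":0.35,"y":0,"z":0,"wx":0,"wy":0,"wz":0,"claw":1},{"x":0,"y":0,"z":0.4,"wx":0,"wy":0,"wz":0,"claw":1},{"x":0,"y":0,"z":0.4,"wx":0,"wy":0,"wz":0,"claw":1},{"x":0,"y":0,"z":0.48,"wx":0,"wy":0,"wz":0,"claw":1},{"x":0,"y":0,"z":0,"wx":0,"wy":0,"wz":0,"claw":1}]'

```text
clock: 7.38
ee_pos: [440.5, -222.6, 19.5]
orientation: [1.326, -2.845, -0.004]
wrist_force: [0.7, 0.6, 0.1]
opening: 0.2
gripper_force: 0.0
```

```bash
cat >> h.py <<'E'
def tip():
    o,M=tool();p=o['ee_pos'][:2]
    for n in ('scene','side'):
        s,X,m=knob(n);P=X[m&(np.hypot(X[...,0]-p[0],X[...,1]-p[1])>19)]
        m2=(np.hypot(X[...,0]-p[0],X[...,1]-p[1])<18)&(X[...,2]>25)
        print(n,'knobsurf',len(P),np.median(P,0).round(1) if len(P) else '','tool z',np.percentile(X[m2][:,2],[1,3,10]).round(1) if m2.any() else '')
E
python3 - <<'E'
from h import *
stat();lev();tip()
E
```

```text
t 7.38 p [ 440.5 -222.6   19.5] yawx 230.0 tilt [-0.003  0.002 -1.   ] F [0.7 0.6 0.1] q [-0.47  0.39 -0.3   0.88 -0.   -1.34] open 0.2
x,y in tool from C 36.1 81.3 theta 139.98827899532535
scene knobsurf 5 [ 459.3 -202.7   77.6] tool z [52.5 55.9 62.6]
side knobsurf 217 [ 461.1 -188.5   62.3] tool z [50.6 53.7 60.7]
```

Tips are at about 50 mm now. Advancing to contact and along the first part of the arc.

Request:
move_arm --deltas '[{"x":-0.22,"y":-0.02,"z":0,"wx":0,"wy":0,"wz":0,"claw":1},{"x":-0.2,"y":0,"z":0,"wx":0,"wy":0,"wz":0,"claw":1},{"x":-0.2,"y":0.04,"z":0,"wx":0,"wy":0,"wz":0.667,"claw":1},{"x":-0.2,"y":0.04,"z":0,"wx":0,"wy":0,"wz":0.667,"claw":1},{"x":-0.2,"y":0.04,"z":0,"wx":0,"wy":0,"wz":0.667,"claw":1},{"x":-0.2,"y":0.04,"z":0,"wx":0,"wy":0,"wz":0.667,"claw":1},{"x":-0.2,"y":0.04,"z":0,"wx":0,"wy":0,"wz":0.667,"claw":1}]'

```text
clock: 8.35
ee_pos: [480.3, -179.5, 21.1]
orientation: [0.579, -3.088, 0.002]
wrist_force: [-1.6, -2.4, -0.4]
opening: 0.2
gripper_force: 0.7
```

```bash
python3 - <<'E'
from h import *
stat();lev();tip()
E
```

```text
t 8.35 p [ 480.3 -179.5   21.1] yawx 201.3 tilt [ 0.    -0.001 -1.   ] F [-1.6 -2.4 -0.4] q [-0.36  0.42 -0.25  0.9  -0.   -0.73] open 0.2
x,y in tool from C 18.1 79.7 theta 111.2518685800828
scene knobsurf 10 [ 501.6 -178.6   60. ] tool z [28.9 33.6 57.1]
side knobsurf 173 [ 498.2 -163.4   62.2] tool z [32.  39.2 52. ]
```

The knob is moving with the tool, at about 109–111°. Continuing to the far stop at about 39°.

Request:
move_arm --deltas '[{"x":-0.2,"y":0.04,"z":0,"wx":0,"wy":0,"wz":0.667,"claw":1},{"x":-0.2,"y":0.04,"z":0,"wx":0,"wy":0,"wz":0.667,"claw":1},{"x":-0.2,"y":0.04,"z":0,"wx":0,"wy":0,"wz":0.667,"claw":1},{"x":-0.2,"y":0.04,"z":0,"wx":0,"wy":0,"wz":0.667,"claw":1},{"x":-0.2,"y":0.04,"z":0,"wx":0,"wy":0,"wz":0.667,"claw":1},{"x":-0.2,"y":0.04,"z":0,"wx":0,"wy":0,"wz":0.667,"claw":1},{"x":-0.2,"y":0.04,"z":0,"wx":0,"wy":0,"wz":0.667,"claw":1},{"x":-0.2,"y":0.04,"z":0,"wx":0,"wy":0,"wz":0.667,"claw":1},{"x":-0.2,"y":0.04,"z":0,"wx":0,"wy":0,"wz":0.667,"claw":1},{"x":-0.2,"y":0.04,"z":0,"wx":0,"wy":0,"wz":0.667,"claw":1},{"x":-0.2,"y":0.04,"z":0,"wx":0,"wy":0,"wz":0.667,"claw":1}]'

```text
clock: 9.82
ee_pos: [564.5, -173.1, 20.7]
orientation: [-1.117, -2.935, -0.0]
wrist_force: [-1.4, -0.6, 0.3]
opening: 0.5
gripper_force: 0.7
```

```bash
python3 - <<'E'
from h import *
stat();lev();tip()
E
```

```text
t 9.82 p [ 564.5 -173.1   20.7] yawx 138.3 tilt [-0.001  0.001 -1.   ] F [-1.4 -0.6  0.3] q [-0.3   0.55 -0.02  1.    0.    0.43] open 0.5
x,y in tool from C 20.6 81.0 theta 48.3174463312305
scene knobsurf 81 [ 575.5 -192.9   60.9] tool z [36.4 39.7 50.7]
side knobsurf 0  tool z [29.4 33.5 57.6]
```

Request:
move_arm --deltas '[{"x":-0.2,"y":0.02,"z":0,"wx":0,"wy":0,"wz":0.667,"claw":1},{"x":-0.15,"y":0.02,"z":0,"wx":0,"wy":0,"wz":0.4,"claw":1},{"x":-0.1,"y":0,"z":0,"wx":0,"wy":0,"wz":0,"claw":1},{"x":0,"y":0,"z":0,"wx":0,"wy":0,"wz":0,"claw":1}]'

```text
clock: 10.42
ee_pos: [576.6, -182.0, 20.6]
orientation: [-1.338, -2.836, -0.006]
wrist_force: [-3.8, 6.8, 4.4]
opening: -0.0
gripper_force: 4.2
```

```bash
python3 - <<'E'
from h import *
stat();lev();tip()
E
```

```text
t 10.43 p [ 576.6 -182.    20.6] yawx 129.5 tilt [-0.003  0.006 -1.   ] F [-3.8  6.8  4.4] q [-0.31  0.58  0.03  1.02  0.    0.57] open -0.0
x,y in tool from C 18.1 80.5 theta 39.49474444161192
scene knobsurf 89 [ 585.2 -203.4   62. ] tool z [37.3 40.8 50.9]
side knobsurf 0  tool z [29.5 32.9 57.1]
```

The far stop is reached: 8 N reaction and the lever at about 38°. Backing off, lifting and turning to face the plate.

Request:
move_arm --deltas '[{"x":0.4,"y":0,"z":0,"wx":0,"wy":0,"wz":0,"claw":1},{"x":0,"y":0,"z":-0.9,"wx":0,"wy":0,"wz":0,"claw":1},{"x":0,"y":0,"z":-0.9,"wx":0,"wy":0,"wz":0,"claw":1},{"x":0,"y":0,"z":-0.5,"wx":0,"wy":0,"wz":-1,"claw":1},{"x":0,"y":0,"z":0,"wx":0,"wy":0,"wz":-1,"claw":1},{"x":0,"y":0,"z":0,"wx":0,"wy":0,"wz":-1,"claw":1},{"x":0,"y":0,"z":0,"wx":0,"wy":0,"wz":-1,"claw":1},{"x":0,"y":0,"z":0,"wx":0,"wy":0,"wz":-1,"claw":1},{"x":0,"y":0,"z":0,"wx":0,"wy":0,"wz":-1,"claw":1},{"x":0,"y":0,"z":0,"wx":0,"wy":0,"wz":-0.9,"claw":1},{"x":0,"y":0,"z":0,"wx":0,"wy":0,"wz":0,"claw":1}]'

```text
clock: 11.9
ee_pos: [568.4, -172.8, 112.8]
orientation: [-0.234, 3.133, -0.0]
wrist_force: [0.2, -0.4, -0.3]
opening: 0.1
gripper_force: 0.0
```

```bash
python3 - <<'E'
from h import *
stat()
s=snap('scene');X=cloud(s)
z=X[...,2]
m=((z>80)&(z<86)&(np.abs(X[...,0]-436)<40)&(np.abs(X[...,1]+313)<40));P=X[m]
print(len(P),np.median(P,0).round(1),cv2.minAreaRect(P[:,:2].astype(np.float32)))
# face: fit
m=((z>45)&(z<75)&(np.abs(X[...,0]-431)<20)&(np.abs(X[...,1]+313)<35));P=X[m]
u,sv,vt=np.linalg.svd(P-P.mean(0),full_matrices=False);print(P.mean(0).round(1),vt[2].round(3))
sw=snap('wrist');X=cloud(sw)
n,l,st,c=cv2.connectedComponentsWithStats(((X[...,2]>80)&(X[...,2]<86)&(np.hypot(X[...,0]-526,X[...,1]+247)<100)).astype(np.uint8))
for i in range(1,n):
    if st[i,4]>60: print(st[i],np.median(X[l==i],0).round(1))
f=np.array([431.1,-313.6]);print(rel([*(f-32*rr(Y)),21]))
E
```

```text
t 11.9 p [ 568.4 -172.8  112.8] yawx 188.6 tilt [ 0. -0. -1.] F [ 0.2 -0.4 -0.3] q [-0.3   0.47  0.11  1.21 -0.   -0.44] open 0.1
190 [ 433.2 -315.6   82.2] ((434.24420166015625, -314.3653869628906), (12.231284141540527, 59.49229431152344), 6.418577194213867)
[ 430.3 -316.9   60. ] [ 0.985  0.17  -0.003]
[268 269  24  23 402] [ 588.4 -196.7   82.3]
[ 188.5 -119.2   91.8]
```

The wrist view puts the knob at (588.4,-196.7), 39°, which is the far stop. Going behind the thumb plate and down.

Request:
move_arm --deltas '[{"x":0.79,"y":-0.5,"z":0,"wx":0,"wy":0,"wz":0,"claw":1},{"x":0.79,"y":-0.5,"z":0,"wx":0,"wy":0,"wz":0,"claw":1},{"x":0.79,"y":-0.5,"z":0,"wx":0,"wy":0,"wz":0,"claw":1},{"x":0.79,"y":-0.5,"z":0,"wx":0,"wy":0,"wz":0,"claw":1},{"x":0.79,"y":-0.5,"z":0,"wx":0,"wy":0,"wz":0,"claw":1},{"x":0.79,"y":-0.5,"z":0,"wx":0,"wy":0,"wz":0,"claw":1},{"x":0,"y":0,"z":0.75,"wx":0,"wy":0,"wz":0,"claw":1},{"x":0,"y":0,"z":0.75,"wx":0,"wy":0,"wz":0,"claw":1},{"x":0,"y":0,"z":0.75,"wx":0,"wy":0,"wz":0,"claw":1},{"x":0,"y":0,"z":0,"wx":0,"wy":0,"wz":0,"claw":1}]'

```text
clock: 13.25
ee_pos: [396.7, -318.1, 20.7]
orientation: [0.232, -3.129, -0.006]
wrist_force: [-0.3, -0.3, 0.1]
opening: 0.2
gripper_force: 0.0
```

```bash
python3 - <<'E'
from h import *
stat()
print(rel([430.3,-315.2,21]), rel([*(np.array([430.3,-315.2])+(50-11)*rr(Y)),21]))
E
```

```text
t 13.25 p [ 396.7 -318.1   20.7] yawx 188.5 tilt [-0.004  0.003 -1.   ] F [-0.3 -0.3  0.1] q [-0.68  0.42 -0.25  0.91 -0.   -0.82] open 0.2
[-33.7  -2.1  -0.4] [-72.7  -1.9  -0.6]
```

Request:
move_arm --deltas '[{"x":-0.25,"y":-0.05,"z":0,"wx":0,"wy":0,"wz":0,"claw":1},{"x":-0.2,"y":0,"z":0,"wx":0,"wy":0,"wz":0,"claw":1},{"x":-0.1,"y":0,"z":0,"wx":0,"wy":0,"wz":0,"claw":1},{"x":-0.1,"y":0,"z":0,"wx":0,"wy":0,"wz":0,"claw":1},{"x":-0.1,"y":0,"z":0,"wx":0,"wy":0,"wz":0,"claw":1},{"x":-0.1,"y":0,"z":0,"wx":0,"wy":0,"wz":0,"claw":1},{"x":-0.1,"y":0,"z":0,"wx":0,"wy":0,"wz":0,"claw":1},{"x":-0.1,"y":0,"z":0,"wx":0,"wy":0,"wz":0,"claw":1},{"x":-0.1,"y":0,"z":0,"wx":0,"wy":0,"wz":0,"claw":1},{"x":-0.1,"y":0,"z":0,"wx":0,"wy":0,"wz":0,"claw":1},{"x":-0.1,"y":0,"z":0,"wx":0,"wy":0,"wz":0,"claw":1},{"x":-0.1,"y":0,"z":0,"wx":0,"wy":0,"wz":0,"claw":1},{"x":-0.1,"y":0,"z":0,"wx":0,"wy":0,"wz":0,"claw":1},{"x":0,"y":0,"z":0,"wx":0,"wy":0,"wz":0,"claw":1}]'

```text
clock: 15.0
ee_pos: [461.1, -312.2, 22.6]
orientation: [-0.234, 3.132, 0.0]
wrist_force: [0.2, -1.0, 0.8]
opening: 0.1
gripper_force: 0.6
```

```bash
cat >> h.py <<'E'
def die():
    s=snap('scene');X=cloud(s);z=X[...,2]
    seat=v2w(88,0)
    m=(z>39)&(z<45)&(np.hypot(X[...,0]-seat[0]+20,X[...,1]-seat[1])<60)
    P=X[m];print('die top',len(P),cv2.minEnclosingCircle(P[:,:2].astype(np.float32)) if len(P) else '','seat',seat.round(1))
    m=(z>50)&(z<78)&(np.abs((X[...,:2]-O)@rr(Y)+100)<40)&(np.abs((X[...,:2]-O)@rr(Y+np.pi/2)-(-18))<14)
    P=X[m];f=(P[:,:2]-O)@rr(Y);print('plate face vice x',len(P),np.percentile(f,[10,50]).round(1))
E
python3 - <<'E'
from h import *
stat();die()
print(rel([*(np.array([430.3,-315.2])+(50-11)*rr(Y)),21]))
E
```

```text
t 15.0 p [ 461.1 -312.2   22.6] yawx 188.5 tilt [ 0.001  0.    -1.   ] F [ 0.2 -1.   0.8] q [-0.6   0.49 -0.12  0.96  0.   -0.74] open 0.1
die top 127 ((645.122802734375, -291.489990234375), 31.526479721069336) seat [ 639.  -282.9]
plate face vice x 320 [-101.7  -82.5]
[-8.   1.8  1.6]
```

Request:
move_arm --deltas '[{"x":-0.05,"y":0,"z":0,"wx":0,"wy":0,"wz":0,"claw":1},{"x":-0.05,"y":0,"z":0,"wx":0,"wy":0,"wz":0,"claw":1},{"x":-0.05,"y":0,"z":0,"wx":0,"wy":0,"wz":0,"claw":1},{"x":-0.05,"y":0,"z":0,"wx":0,"wy":0,"wz":0,"claw":1},{"x":0,"y":0,"z":0,"wx":0,"wy":0,"wz":0,"claw":1}]'

```text
clock: 15.68
ee_pos: [468.5, -311.0, 22.6]
orientation: [-0.233, 3.133, 0.0]
wrist_force: [-2.2, 0.0, 1.6]
opening: -0.1
gripper_force: 1.4
```

```bash
python3 - <<'E'
from h import *
stat();die()
E
```

```text
t 15.68 p [ 468.5 -311.    22.6] yawx 188.5 tilt [ 0.  0. -1.] F [-2.2  0.   1.6] q [-0.59  0.5  -0.11  0.96  0.   -0.73] open -0.1
die top 128 ((637.25634765625, -283.95941162109375), 42.63798141479492) seat [ 639.  -282.9]
plate face vice x 307 [-93.9 -75.1]
```

Plate face is at -75 with only 2–3 N, which is just friction. Keep nudging until the force rises.

Request:
move_arm --deltas '[{"x":-0.05,"y":0,"z":0,"wx":0,"wy":0,"wz":0,"claw":1},{"x":-0.05,"y":0,"z":0,"wx":0,"wy":0,"wz":0,"claw":1},{"x":0,"y":0,"z":0,"wx":0,"wy":0,"wz":0,"claw":1}]'

```text
clock: 16.1
ee_pos: [470.4, -310.7, 22.6]
orientation: [0.231, -3.13, 0.0]
wrist_force: [-7.3, -1.0, 4.3]
opening: -0.1
gripper_force: 4.0
```

```bash
python3 - <<'E'
from h import *
stat();die()
E
```

```text
t 16.1 p [ 470.4 -310.7   22.6] yawx 188.5 tilt [-0.004 -0.    -1.   ] F [-7.3 -1.   4.3] q [-0.58  0.5  -0.1   0.97 -0.   -0.73] open -0.1
die top 124 ((640.71630859375, -281.7506103515625), 17.05010414123535) seat [ 639.  -282.9]
plate face vice x 299 [-92.1 -73. ]
```

Request:
move_arm --deltas '[{"x":-0.08,"y":0,"z":0,"wx":0,"wy":0,"wz":0,"claw":1},{"x":-0.08,"y":0,"z":0,"wx":0,"wy":0,"wz":0,"claw":1},{"x":0,"y":0,"z":0,"wx":0,"wy":0,"wz":0,"claw":1}]'

```text
clock: 16.52
ee_pos: [470.5, -310.6, 22.6]
orientation: [0.226, -3.119, 0.001]
wrist_force: [-21.9, -3.8, 14.1]
opening: 0.3
gripper_force: 11.5
```

```bash
python3 - <<'E'
from h import *
stat();die()
s=snap('scene');cv2.imwrite('pics/x2.png',cv2.resize(s['image'][220:345,200:400],None,fx=4,fy=4,interpolation=cv2.INTER_CUBIC))
E
```

```text
t 16.52 p [ 470.5 -310.6   22.6] yawx 188.3 tilt [-0.015 -0.002 -1.   ] F [-21.9  -3.8  14.1] q [-0.58  0.51 -0.09  0.98 -0.01 -0.72] open 0.3
die top 124 ((639.184326171875, -281.2682800292969), 16.67280387878418) seat [ 639.  -282.9]
plate face vice x 309 [-91.1 -72.3]
```

View pics/x2.png

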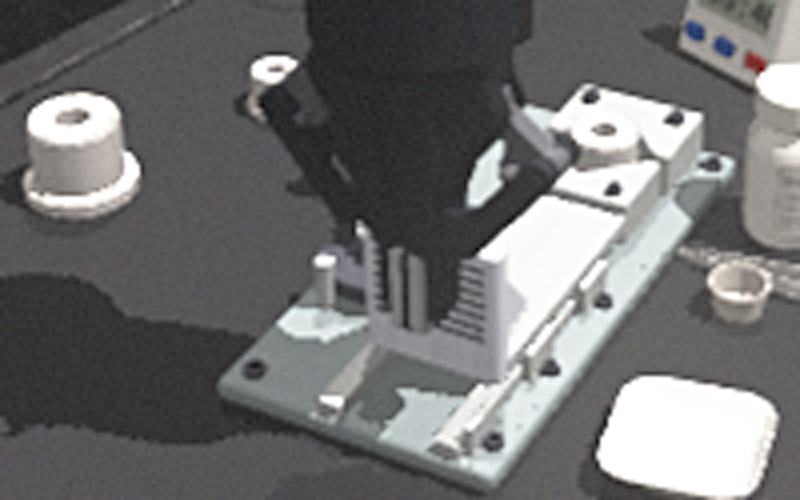

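The picture shows the die seated between the two vees at crop (603,150). The jaw stopped at 26 N with no further travel. Backing away, lifting and turning for the lever's return.

Request:
move_arm --deltas '[{"x":0.3,"y":0,"z":0,"wx":0,"wy":0,"wz":0,"claw":1},{"x":0.5,"y":0,"z":0,"wx":0,"wy":0,"wz":0,"claw":1},{"x":0,"y":0,"z":-0.75,"wx":0,"wy":0,"wz":0,"claw":1},{"x":0,"y":0,"z":-0.75,"wx":0,"wy":0,"wz":0,"claw":1},{"x":0,"y":0,"z":-0.75,"wx":0,"wy":0,"wz":0,"claw":1},{"x":0,"y":0,"z":0,"wx":0,"wy":0,"wz":1,"claw":1},{"x":0,"y":0,"z":0,"wx":0,"wy":0,"wz":1,"claw":1},{"x":0,"y":0,"z":0,"wx":0,"wy":0,"wz":1,"claw":1},{"x":0,"y":0,"z":0,"wx":0,"wy":0,"wz":1,"claw":1},{"x":0,"y":0,"z":0,"wx":0,"wy":0,"wz":1,"claw":1},{"x":0,"y":0,"z":0,"wx":0,"wy":0,"wz":1,"claw":1},{"x":0,"y":0,"z":0,"wx":0,"wy":0,"wz":0.93,"claw":1},{"x":0,"y":0,"z":0,"wx":0,"wy":0,"wz":0,"claw":1}]'

```text
clock: 18.25
ee_pos: [448.1, -314.3, 112.9]
orientation: [1.35, 2.834, 0.002]
wrist_force: [0.1, -0.6, 0.2]
opening: 0.1
gripper_force: 0.0
```

```bash
python3 - <<'E'
from h import *
stat();die();lev()
a=np.radians(39);k=C+80*rr(a);print(rel([*(k-32*rr(a+np.pi/2)),21]))
E
```

```text
t 18.25 p [ 448.1 -314.3  112.9] yawx 129.1 tilt [ 0.002 -0.    -1.   ] F [ 0.1 -0.6  0.2] q [-0.61  0.38 -0.03  1.15  0.    0.28] open 0.1
die top 124 ((640.9741821289062, -301.0685729980469), 33.917415618896484) seat [ 639.  -282.9]
plate face vice x 237 [-73.4 -72.1]
x,y in tool from C -2.8 -103.0 theta 39.11388060622259
[-29.3 182.8  92.2]
```

Request:
move_arm --deltas '[{"x":-0.15,"y":0.91,"z":0,"wx":0,"wy":0,"wz":0,"claw":1},{"x":-0.15,"y":0.91,"z":0,"wx":0,"wy":0,"wz":0,"claw":1},{"x":-0.15,"y":0.91,"z":0,"wx":0,"wy":0,"wz":0,"claw":1},{"x":-0.15,"y":0.91,"z":0,"wx":0,"wy":0,"wz":0,"claw":1},{"x":-0.15,"y":0.91,"z":0,"wx":0,"wy":0,"wz":0,"claw":1},{"x":0,"y":0,"z":0,"wx":0,"wy":0,"wz":0,"claw":1},{"x":0,"y":0,"z":0.75,"wx":0,"wy":0,"wz":0,"claw":1},{"x":0,"y":0,"z":0.75,"wx":0,"wy":0,"wz":0,"claw":1},{"x":0,"y":0,"z":0.75,"wx":0,"wy":0,"wz":0,"claw":1},{"x":0,"y":0,"z":0,"wx":0,"wy":0,"wz":0,"claw":1}]'

```text
clock: 19.55
ee_pos: [604.0, -222.9, 19.8]
orientation: [-1.351, -2.829, 0.001]
wrist_force: [-0.9, 0.2, 0.0]
opening: -0.2
gripper_force: 0.0
```

```bash
python3 - <<'E'
from h import *
stat();die();lev();tip()
E
```

```text
t 19.55 p [ 604.  -222.9   19.8] yawx 129.0 tilt [-0.006  0.002 -1.   ] F [-0.9  0.2  0. ] q [-0.35  0.65  0.15  1.08  0.    0.54] open -0.2
die top 124 ((628.6441040039062, -290.8011474609375), 29.12230682373047) seat [ 639.  -282.9]
plate face vice x 236 [-73.3 -72.1]
x,y in tool from C -31.7 77.0 theta 38.944071971757836
scene knobsurf 151 [ 582.3 -201.6   62.3] tool z [51.8 53.2 57.7]
side knobsurf 194 [ 585.  -190.1   62.5] tool z [60.5 65.2 75.5]
```

Request:
move_arm --deltas '[{"x":0.15,"y":0.07,"z":0,"wx":0,"wy":0,"wz":0,"claw":1},{"x":0.15,"y":0,"z":0,"wx":0,"wy":0,"wz":0,"claw":1},{"x":0.2,"y":0.04,"z":0,"wx":0,"wy":0,"wz":-0.667,"claw":1},{"x":0.2,"y":0.04,"z":0,"wx":0,"wy":0,"wz":-0.667,"claw":1},{"x":0.2,"y":0.04,"z":0,"wx":0,"wy":0,"wz":-0.667,"claw":1},{"x":0.2,"y":0.04,"z":0,"wx":0,"wy":0,"wz":-0.667,"claw":1},{"x":0.2,"y":0.04,"z":0,"wx":0,"wy":0,"wz":-0.667,"claw":1},{"x":0.2,"y":0.04,"z":0,"wx":0,"wy":0,"wz":-0.667,"claw":1},{"x":0.2,"y":0.04,"z":0,"wx":0,"wy":0,"wz":-0.667,"claw":1},{"x":0.2,"y":0.04,"z":0,"wx":0,"wy":0,"wz":-0.667,"claw":1}]'

```text
clock: 20.95
ee_pos: [556.0, -168.7, 23.8]
orientation: [0.135, 3.135, 0.0]
wrist_force: [2.7, 1.2, -1.0]
opening: -0.1
gripper_force: 0.9
```

```bash
python3 - <<'E'
from h import *
stat();die();lev();tip()
E
```

```text
t 20.95 p [ 556.  -168.7   23.8] yawx 175.1 tilt [ 0.003  0.    -1.   ] F [ 2.7  1.2 -1. ] q [-0.3   0.53 -0.05  0.98  0.   -0.21] open -0.1
die top 127 ((640.8087158203125, -282.2718200683594), 16.332483291625977) seat [ 639.  -282.9]
plate face vice x 240 [-73.4 -72.1]
x,y in tool from C -21.8 80.9 theta 85.16142479255178
scene knobsurf 140 [ 528.4 -172.2   62. ] tool z [49.3 57.9 66.1]
side knobsurf 197 [ 531.  -160.    63.6] tool z [39.6 53.2 61.9]
```

Request:
move_arm --deltas '[{"x":0.2,"y":0.03,"z":0.05,"wx":0,"wy":0,"wz":-0.667,"claw":1},{"x":0.2,"y":0.04,"z":0,"wx":0,"wy":0,"wz":-0.667,"claw":1},{"x":0.2,"y":0.04,"z":0,"wx":0,"wy":0,"wz":-0.667,"claw":1},{"x":0.2,"y":0.04,"z":0,"wx":0,"wy":0,"wz":-0.667,"claw":1},{"x":0.2,"y":0.04,"z":0,"wx":0,"wy":0,"wz":-0.667,"claw":1},{"x":0.2,"y":0.04,"z":0,"wx":0,"wy":0,"wz":-0.667,"claw":1},{"x":0.2,"y":0.04,"z":0,"wx":0,"wy":0,"wz":-0.667,"claw":1},{"x":0.2,"y":0.04,"z":0,"wx":0,"wy":0,"wz":-0.667,"claw":1},{"x":0,"y":0,"z":0,"wx":0,"wy":0,"wz":0,"claw":1}]'

```text
clock: 22.22
ee_pos: [491.3, -174.0, 21.0]
orientation: [1.087, -2.947, 0.001]
wrist_force: [-0.6, -0.4, 0.2]
opening: 0.2
gripper_force: 0.0
```

```bash
python3 - <<'E'
from h import *
stat();die();lev();tip()
E
```

```text
t 22.23 p [ 491.3 -174.    21. ] yawx 220.5 tilt [ 0. -0. -1.] F [-0.6 -0.4  0.2] q [-0.34  0.43 -0.23  0.91 -0.   -1.05] open 0.2
die top 127 ((647.6483154296875, -273.6930236816406), 27.9625301361084) seat [ 639.  -282.9]
plate face vice x 233 [-73.4 -72.1]
x,y in tool from C -21.3 78.0 theta 130.49096089078716
scene knobsurf 165 [ 469.2 -190.7   62.5] tool z [58.  62.8 76.1]
side knobsurf 128 [ 469.2 -179.2   62.3] tool z [29.5 32.8 49.4]
```

Request:
move_arm --deltas '[{"x":0.2,"y":0.07,"z":0,"wx":0,"wy":0,"wz":-0.667,"claw":1},{"x":0.2,"y":0.04,"z":0,"wx":0,"wy":0,"wz":-0.667,"claw":1},{"x":0.15,"y":0.02,"z":0,"wx":0,"wy":0,"wz":-0.33,"claw":1},{"x":0.1,"y":0,"z":0,"wx":0,"wy":0,"wz":0,"claw":1},{"x":0,"y":0,"z":0,"wx":0,"wy":0,"wz":0,"claw":1}]'

```text
clock: 23.0
ee_pos: [473.1, -185.4, 21.0]
orientation: [-1.447, 2.779, 0.007]
wrist_force: [5.8, 10.9, -0.2]
opening: 0.1
gripper_force: 6.2
```

```bash
python3 - <<'E'
from h import *
stat();die();lev();tip()
E
```

```text
t 23.0 p [ 473.1 -185.4   21. ] yawx 235.0 tilt [ 0.005  0.008 -1.   ] F [ 5.8 10.9 -0.2] q [-0.38  0.41 -0.26  0.89  0.01 -1.34] open 0.1
die top 125 ((628.2724609375, -277.41162109375), 29.180410385131836) seat [ 639.  -282.9]
plate face vice x 240 [-73.6 -72.3]
x,y in tool from C -20.3 78.7 theta 145.03138647139687
scene knobsurf 177 [ 455.  -206.3   62.9] tool z [58.5 62.7 74.6]
side knobsurf 74 [ 454.1 -195.6   64.5] tool z [29.4 33.2 50.9]
```

At the near stop, 12 N and about 145°. One firmer nudge, then retreat and check.

Request:
move_arm --deltas '[{"x":0.1,"y":0,"z":0,"wx":0,"wy":0,"wz":0,"claw":1},{"x":0,"y":0,"z":0,"wx":0,"wy":0,"wz":0,"claw":1}]'

```text
clock: 23.4
ee_pos: [473.2, -185.4, 21.1]
orientation: [-1.448, 2.771, 0.013]
wrist_force: [11.3, 20.0, -1.0]
opening: 0.1
gripper_force: 11.4
```

Request:
move_arm --deltas '[{"x":-0.3,"y":0,"z":0,"wx":0,"wy":0,"wz":0,"claw":1},{"x":-0.5,"y":0,"z":0,"wx":0,"wy":0,"wz":0,"claw":1},{"x":0,"y":0,"z":-0.9,"wx":0,"wy":0,"wz":0,"claw":1},{"x":0,"y":0,"z":-0.9,"wx":0,"wy":0,"wz":0,"claw":1},{"x":0,"y":0,"z":-0.9,"wx":0,"wy":0,"wz":0,"claw":1},{"x":0,"y":0,"z":-0.9,"wx":0,"wy":0,"wz":0,"claw":1},{"x":-0.7,"y":0,"z":0,"wx":0,"wy":0,"wz":0,"claw":1},{"x":0,"y":0,"z":0,"wx":0,"wy":0,"wz":0,"claw":1}]'

```text
clock: 24.4
ee_pos: [503.3, -142.7, 165.1]
orientation: [-1.451, 2.786, -0.002]
wrist_force: [0.1, -0.2, 0.3]
opening: -0.1
gripper_force: 0.0
```

```bash
python3 - <<'E'
from h import *
stat();die();tip()
sw=snap('wrist');X=cloud(sw)
for lo,hi,nm in ((80,86,'knob/plate'),(39,45,'die'),(44,50,'hub')):
    n,l,st,c=cv2.connectedComponentsWithStats(((X[...,2]>lo)&(X[...,2]<hi)&(np.hypot(X[...,0]-552,X[...,1]+270)<140)).astype(np.uint8))
    for i in range(1,n):
        if st[i,4]>60: P=X[l==i];print(nm,st[i],np.median(P,0).round(1),cv2.minEnclosingCircle(P[:,:2].astype(np.float32)))
a=cv2.resize(snap('scene')['image'][200:350,200:400],(400,300));b=cv2.resize(sw['image'],(400,300))
cv2.imwrite('pics/fin.png',np.hstack([a,b]))
E
```

```text
t 24.4 p [ 503.3 -142.7  165.1] yawx 235.0 tilt [ 0.001 -0.001 -1.   ] F [ 0.1 -0.2  0.3] q [-0.28  0.3  -0.01  1.26 -0.   -1.24] open -0.1
die top 124 ((630.1856079101562, -287.9531555175781), 28.313243865966797) seat [ 639.  -282.9]
plate face vice x 231 [-73.6 -72.3]
scene knobsurf 173 [ 455.1 -206.1   62.4] tool z [197.  201.  208.5]
side knobsurf 222 [ 458.1 -192.7   62.6] tool z [194.7 196.8 204.3]
knob/plate [ 161    0   77   75 1433] [ 486.3 -303.8   83.7] ((487.521484375, -304.183349609375), 30.504566192626953)
knob/plate [309 134  23  22 373] [ 461.9 -200.2   82.3] ((461.8429870605469, -200.20196533203125), 8.264631271362305)
die [172  40  25  26 132] [ 512.9 -317.4   41.9] ((509.7296142578125, -318.69061279296875), 12.801016807556152)
die [206  76  26  25 108] [ 508.4 -282.    41.8] ((504.03125, -284.2494201660156), 13.423124313354492)
die [ 13 113  19  38 225] [ 658.3 -350.6   42.3] ((663.245849609375, -352.8641052246094), 14.890344619750977)
die [212 128  30  30 384] [ 524.4 -245.3   40.6] ((527.0211181640625, -246.71287536621094), 12.538557052612305)
die [ 83 168  38  36 916] [ 641.1 -281.8   42.4] ((642.0156860351562, -281.6733703613281), 16.195043563842773)
hub [172  38  24  25 135] [ 511.3 -317.7   46.7] ((507.8951110839844, -318.1478576660156), 11.290854454040527)
hub [207  75  24  21  99] [ 506.6 -282.3   47. ] ((502.16693115234375, -283.4845275878906), 11.342684745788574)
hub [  8 113  19  38 243] [ 659.  -350.1   47.5] ((662.74267578125, -352.3927307128906), 14.716214179992676)
hub [216 133  19  20 290] [ 526.8 -246.4   46.6] ((526.9563598632812, -246.4075927734375), 7.881404876708984)
```

View pics/fin.png

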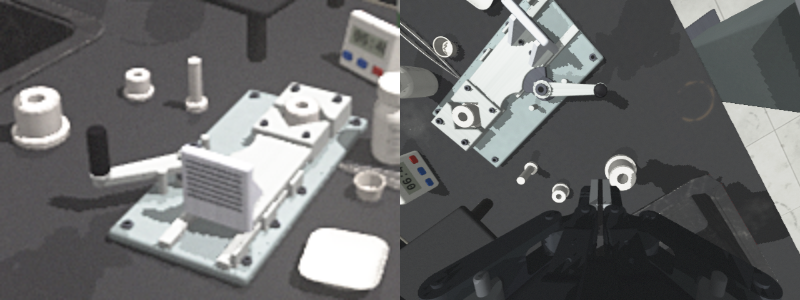

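The picture shows the die clamped in the vees, the lever at its near stop (144.6°, where 144.8° is expected), the bystanders undisturbed and the arm clear. Handing in.

```bash
python3 -c "
from rig import env
print(env.close_job())"
```

```text
the job is handed in; nothing more can be done
None
```

The job is handed in at about 24 s of robot time: the die sits fully home between the vees, and the lever is back on its near stop, locking the slide. The arm is clear and nothing around the vice looks moved; handing in returned no verdict.

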